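# Check a brake lever's stop on the bench vise

### The arm

A 6-joint arm with a two-finger parallel gripper is mounted at the origin on the work surface. World frame = base frame: x ahead of the robot, y to its left, z up, the work surface at z = 0. Lengths are in m, angles in degrees, forces in N, time in s.
With the tool pointing down it reaches from about 0.25 to 0.725 m from the base axis. Payload 9.7 kg.
Tool frame: the origin (TCP) lies on the centre line of the jaws, within the pads' length; the fingertips stand 17 mm ahead of it and the grasp point (between the pads) lies 2 mm behind it (bot.tip_extent is the distance from the TCP to the fingertips, in m); z points along the fingers, y is the line along which they close (so a half turn about z gives the same grasp; the last joint's range is limited). The gripper opens to 85 mm and grips with 20 to 120 N. Pads are 22 mm wide; open, the fingers measure 114 mm over their backs; the gripper's body (76 mm by 85 mm) begins 54 mm behind the grasp point. The pads swing forward as they close: fully open they stand 13 mm farther back than shut.
Start: joints at [-75.344, 4.979, 10.078, 95.1, 0, 90], TCP at [0.139, -0.532, 0.248] pointing down, gripper open.
Joint ranges: [-179.16, 179.16], [-48.56, 103.87], [-65.8, 70.77], [-126.05, 130.52], [-82.76, 87.17], [-180, 180]. Speed limits (degrees/s): [127.2, 127.2, 147.25, 180, 180, 180].

### API

Orientations are given as [roll, pitch, yaw] about the fixed x, y, z axes, in that order (R = Rz(yaw) Ry(pitch) Rx(roll)).
In Python, from workcell import bot gives the robot as it stands.
- The arm moves only by the tool carry_out, never from a script. Its argument "moves" is text: rows parted by semicolons, each of 7 numbers parted by spaces: the shift along the tool's x, y, z in mm, then the turn, a rotation vector about the tool's x, y, z in degrees, then the finger opening in mm, from 0 to 85.4. A call has 1 to 20 rows; each row is the pose to reach, as a shift and turn from the pose commanded when the call began, along the tool's axes at that moment; what a row does not reach only later rows make up. A row lasts 1/10 s, in which the tool goes at most 50 mm and 8.59 degrees, less where a joint would pass 70% of its speed; a pose out of reach is approached as far as the arm can. A call with a gripper value outside its range is refused whole. The fingers move at their own pace and stop on an object; "force" is the grip in N (left out, the last holds). Time passes only in rows, so rows that repeat a pose let the fingers close. It gives the time, the measured TCP pose, the force, the opening and the grip force at its end, in the units of the state.
- bot.get_obs(): the state, without advancing time (a new reading comes with each control period).
- bot.camera(name): name is "scene" or "side" or "wrist"; returns a dict with "img" (400x640x3 uint8, red, green, blue), "mtx" (3x3 intrinsics, pixels), "k1" (the pictures are not rectified: a ray, as slopes to the right and down, at radius r is drawn at 1 + k1 r^2 times it, then the intrinsics apply), "position" and "orientation" of the camera in the world; the wrist camera has in their place "mount" (4x4, takes a point from camera to tool coordinates, whose origin is the TCP and whose axes are the flange's). Camera axes: x right, y up, looking along -z (the intrinsics and any distortion apply to the point x, -y, -z); pixel columns grow to the right and rows downward; lengths in m; the calibration is good to about 2 mm. A picture is of the moment at which its call begins: read the wrist's pose just before it. There is no depth.
- bot.job_done(): hands the job in; it is judged then, once.
The state is a dict: "time": time; "q": joint angles; "qd": joint speeds; "joint_efforts": joint torques, N m; "ee_pos": TCP position; "tcp_rot": TCP orientation; "wrist_force": force on the tool from outside, world axes, zero at the start; "torque": the same for the moment, N m; "opening": finger opening in m; "grasp_force": force on a finger pad.
Only numpy, scipy, OpenCV 4.12 (cv2) and the standard library are available. Lean on these libraries where they do the work, as an engineer would, in place of code of your own. Each camera call takes 0.05 s, during which the arm holds its last target. There are 200 camera calls.

### The job

Check the stop of the brake lever on the handlebar stub clamped in the vise: push the lever in towards the rubber grip with the outside of the fingers until it comes up firmly against its stop, short of the grip, and keep it there for two seconds. Then let it spring all the way back out and move clear. Do not grip the lever or reach in behind it, do not touch the handlebar or lean on the lever with great force, and leave the loose things on the bench where they lie.

Things in the scene. Friction and masses are not known exactly. Their poses are not given: they have to be found in the camera images.
- lever_press (a point): Press point: middle of the outer flat face of the brake lever blade (bare aluminium, 140 x 12 x 15 mm tall, 20 mm ball end), 135 mm above the bench; moves with the lever. Axes: z up; x square to the face, into the blade (direction to press); y along the blade to its free end, which is 50 mm on. Nothing stands before the face within 100 mm at this height; the jaws are 145 mm back along -y.
- lever (a joint): Lever angle about its upright pivot (100 mm from lever_press along -y, 6 mm along +x), rad: 0 fully out at rest, held by a spring; 0.26 in against its rigid stop, swung clockwise seen from above. At lever_press the travel is 26 mm; the spring pushes back 3.5 N at first, 9 N just before the stop.
- grip_mid (a point): Middle of the rubber handlebar grip, on its axis (diameter 32 mm, 135 mm long), 135 mm above the bench. y along the bar, away from the vise; z up. The lever's free end swings towards the grip and, at the stop, a gap of about 26 mm is left between them.
- bar: The handlebar stub (22 mm aluminium tube, rubber grip, dark lever clamp), fixed in the vise; origin on the bench below the grip, y along the bar away from the vise, z up.
- vise: Grey bench vise, bolted down; origin on the bench right below the grip (same as bar). Its 110 mm wide jaws are centred 190 mm along -y from there and reach 151 mm high; its screw and handle reach 160 mm along -x, below 115 mm.
- oil: Loose white oil bottle, 44 mm across, 85 mm tall, standing behind the bar; origin at the centre of its underside.
- driver: Loose screwdriver lying on the bench in front of the lever; its origin at its underside, x along it.
- spare: Loose spare lever blade, like the one fitted (about 165 mm long), lying on the bench past the free end of the bar; origin on its underside at mid length, y along it.

How it is judged:
By the outcome, as a careful person would: the job done as asked, in the order asked, and still so for the second after the job is handed in, with the robot touching nothing.
It also fails if it takes over 40 s, if anything falls off the work surface, if the arm or the gripper's body presses on something with over 40 N, if the wrist force passes 120 N, or if a joint passes its speed limit or range.

## Working session

There is one attempt and no reset: what is moved stays moved. The work goes in short steps, Python scripts to look and compute and a tool call to move; the robot and the scene stay as the last step left them, time stands still between calls to the robot, and variables do not carry over. Pictures are saved under pics/ and viewed, at most 10 in all, crops included, and the job is handed in when it is done.

Besides the shell and the picture viewer there is one more tool, called as name(argument=value, ...) on one line, values as JSON. carry_out: Moves the arm, as the interface text tells. Its arguments: {"type":"object","properties":{"moves":{"type":"string"},"force":{"type":"number"}},"required":["moves"]}

```bash
mkdir -p pics; python3 - <<'E'
from workcell import bot
import cv2
o=bot.get_obs();print(o["time"],o["ee_pos"],o["tcp_rot"],o["wrist_force"],o["opening"])
for n in("scene","side"):
    c=bot.camera(n);cv2.imwrite(f"pics/{n}0.png",c["img"][...,::-1]);print(n,c["mtx"],c["k1"],c["position"],c["orientation"])
c=bot.camera("wrist");print(c["mtx"],c["k1"],c["mount"])
E
```

```text
0.0 [ 0.13909381 -0.53190083  0.24756209] [-1.79920786e+02  9.26248141e-04  1.46577333e+01] [ 0.45236814  0.12769174 -0.33073475] 0.0857710766636414
scene [[477.05978593   0.         322.7126879 ]
 [  0.         477.05978593 206.8170883 ]
 [  0.           0.           1.        ]] -0.12433573847957909 [ 1.1225147  -0.00612415  0.93376579] [32.94750267 -0.63553655 71.45579068]
side [[465.67114183   0.         320.43001185]
 [  0.         465.67114183 196.12941376]
 [  0.           0.           1.        ]] -0.10278645549377084 [0.49856412 0.94263885 0.59590764] [  56.91891583   -0.78876837 -170.0628523 ]
[[354.59788254   0.         320.35306122]
 [  0.         354.59788254 208.36644497]
 [  0.           0.           1.        ]] 0.026017742920708957 [[ 1.30765925e-04  9.46590968e-01  3.22436850e-01  8.22420174e-02]
 [ 9.99999908e-01  7.84242425e-06 -4.28578437e-04  5.97726851e-04]
 [-4.08217164e-04  3.22436876e-01 -9.46590880e-01 -1.26542408e-01]
 [ 0.00000000e+00  0.00000000e+00  0.00000000e+00  1.00000000e+00]]
```

View pics/scene0.png

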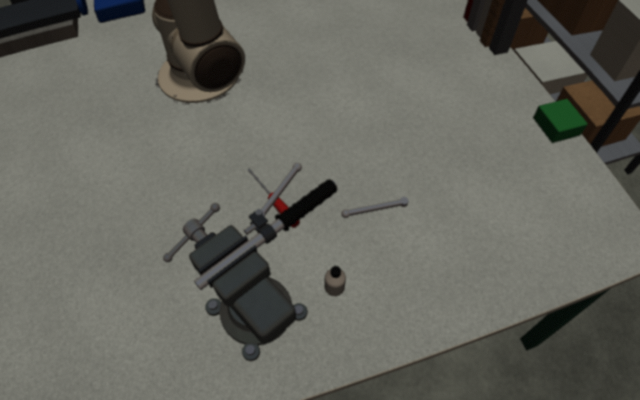

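View pics/side0.png

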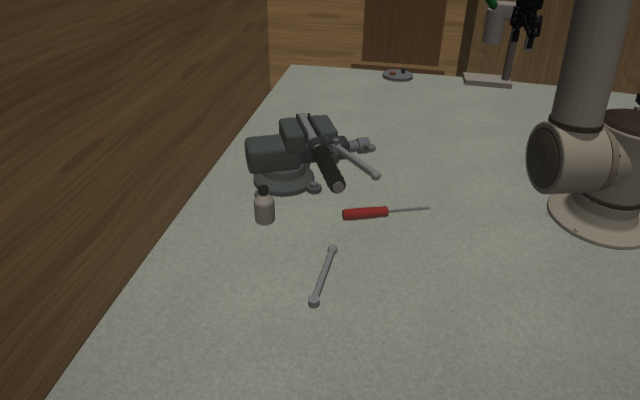

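The scene view shows the lever ball at about (297,167), the grip from (285,220) to (332,187) and the pivot near (260,217). In the side view the ball is at (376,175) and the grip end at (338,187). I'll project these onto z=0.135.

```bash
cat > h.py <<'E'
import numpy as np,cv2
from scipy.spatial.transform import Rotation as R
def pose(c,o=None):
    if "mount" in c:
        T=np.eye(4);T[:3,:3]=R.from_euler("xyz",o["tcp_rot"],degrees=True).as_matrix();T[:3,3]=o["ee_pos"]
        T=T@c["mount"];return T[:3,3],T[:3,:3]
    return np.array(c["position"]),R.from_euler("xyz",c["orientation"],degrees=True).as_matrix()
def ray(c,uv,o=None):
    p,M=pose(c,o);k=np.array([c["k1"],0,0,0.])
    s=cv2.undistortPoints(np.array([[uv]],float),c["mtx"],k)[0,0]
    return p,M@np.array([s[0],-s[1],-1])
def atz(c,uv,z,o=None):
    p,d=ray(c,uv,o);return p+d*(z-p[2])/d[2]
def proj(c,P,o=None):
    p,M=pose(c,o);q=(np.atleast_2d(P)-p)@M*[1,-1,-1]
    return cv2.projectPoints(q,np.zeros(3),np.zeros(3),c["mtx"],np.array([c["k1"],0,0,0.]))[0][:,0]
E
python3 - <<'E'
from h import *
from workcell import bot
s=bot.camera("scene");d=bot.camera("side")
for n,c,uv in[("ball",s,(297,167)),("ball",d,(376,175)),("gripend",s,(332,187)),("gripend",d,(338,186)),("gripstart",s,(285,220)),("pivot",s,(260,216))]:print(n,atz(c,uv,.135).round(3))
for n,c,uv in[("drv tip",s,(249,169)),("drv tip",d,(430,208)),("drv end",d,(345,214)),("spare",s,(346,213)),("spare",s,(405,202)),("oil",d,(264,221))]:print(n,atz(c,uv,.01).round(3))
for n,im in(("s",s),("d",d)):
    a=im["img"][130:260,150:350] if n=="s" else im["img"][100:230,230:430]
    cv2.imwrite(f"pics/c{n}.png",cv2.resize(a,None,fx=2,fy=2) if 0 else cv2.resize(a,(800,520),interpolation=cv2.INTER_CUBIC)[...,::-1])
E
```

```text
ball [0.523 0.147 0.135]
ball [0.521 0.149 0.135]
gripend [0.594 0.2   0.135]
gripend [0.588 0.204 0.135]
gripstart [0.641 0.087 0.135]
pivot [0.616 0.043 0.135]
drv tip [0.398 0.058 0.01 ]
drv tip [0.396 0.056 0.01 ]
drv end [0.581 0.115 0.01 ]
spare [0.591 0.239 0.01 ]
spare [0.605 0.381 0.01 ]
oil [0.747 0.174 0.01 ]
```

View pics/cs.png

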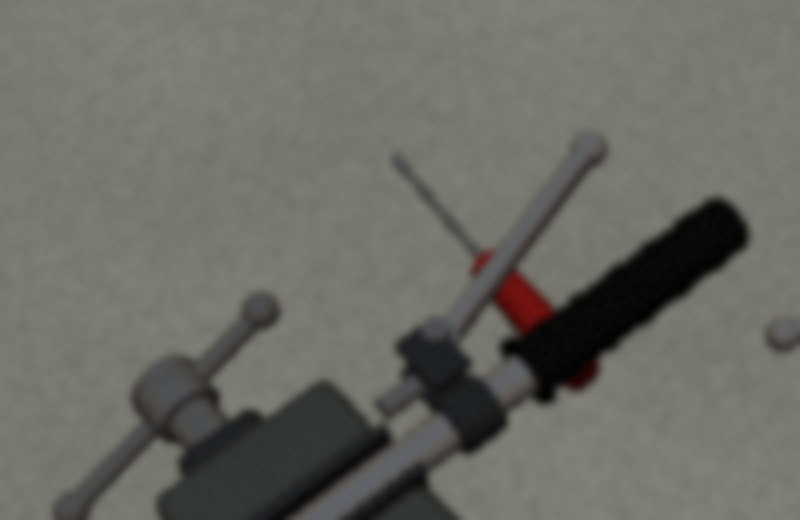

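carry_out(moves="20 -20 0 0 0 -1 0;55 -53 0 0 0 -2 0;90 -87 0 0 0 -3 0;125 -120 0 0 0 -4 0;160 -154 0 0 0 -5 0;195 -188 0 0 0 -6 0;230 -222 0 0 0 -7 0;265 -255 0 0 0 -8 0;300 -289 0 0 0 -9 0;335 -323 0 0 0 -10 0;370 -356 0 0 0 -11 0;405 -390 0 0 0 -12 0;440 -424 0 0 0 -14 0;475 -458 0 0 0 -15 0;500 -482 0 0 0 -16 0;511 -493 0 0 0 -16.5 0;511 -493 0 0 0 -16.5 0;511 -493 0 0 0 -16.5 0;511 -493 0 0 0 -16.5 0", force=20)

```text
time: 2.15
ee_pos: [0.5084, 0.073, 0.2486]
tcp_rot: [180.0, -0.0, 31.1]
wrist_force: [0.2, 0.4, 1.4]
opening: 0.0
grasp_force: 0.0
```

```bash
python3 - <<'E'
from h import *
from workcell import bot
o=bot.get_obs();c=bot.camera("wrist");print(o["time"],o["ee_pos"],o["tcp_rot"],o["opening"],o["wrist_force"],bot.tip_extent)
cv2.imwrite("pics/w1.png",c["img"][...,::-1]);np.save("w1.npy",dict(o=o,c={k:v for k,v in c.items() if k!="img"}),allow_pickle=True)
E
```

```text
2.15 [0.50835397 0.07302025 0.24859692] [ 1.79985932e+02 -5.87199804e-03  3.10733825e+01] 9.640117558780636e-06 [0.24284357 0.39153691 1.41112597] 0.017
```

View pics/w1.png

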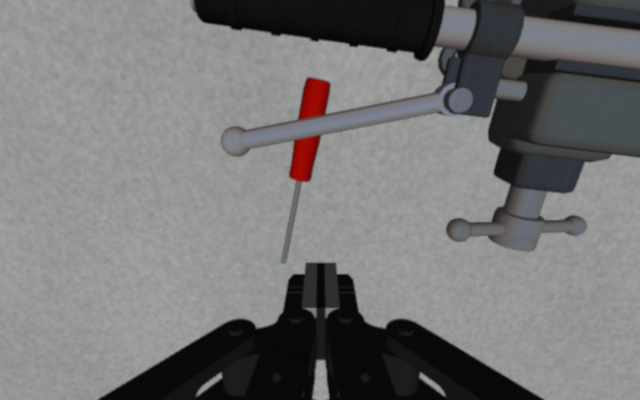

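The wrist view shows the ball centre at (236,141), the pivot bolt at (460,100), and the blade's outer lower edge from about (260,147) to (430,114). The fingers are shut at (320,285), with clear space ahead of them.

```bash
python3 - <<'E'
from h import *
D=np.load("w1.npy",allow_pickle=True).item();o,c=D["o"],D["c"]
b=atz(c,(236,141),.135,o);p=atz(c,(460,100),.148,o);print(b,p,np.linalg.norm((b-p)[:2]))
for uv in((260,147),(345,132),(430,114)):print(uv,atz(c,uv,.1425,o),atz(c,uv,.1275,o))
y=(b-p)[:2];y/=np.linalg.norm(y);x=np.array([y[1],-y[0]]);print("ang x",np.degrees(np.arctan2(x[1],x[0])))
P=p[:2]+100*.001*y-.006*x;print("press from pivot",P,"from ball",b[:2]-.045*y-.006*x)
tx=np.array([np.cos(np.radians(31.07)),np.sin(np.radians(31.07))]);ty=np.array([tx[1],-tx[0]])
d=P-o["ee_pos"][:2];print("tool shift",d@tx*1e3,d@ty*1e3)
E
```

```text
[0.52052198 0.14582691 0.135     ] [0.61632402 0.03817217 0.148     ] 0.14410959800771733
(260, 147) [0.52696171 0.12973947 0.1425    ] [0.52361669 0.1306839  0.1275    ]
(345, 132) [0.56379952 0.08733024 0.1425    ] [0.56282964 0.08554031 0.1275    ]
(430, 114) [0.60091303 0.04720914 0.1425    ] [0.60233604 0.0428324  0.1275    ]
ang x 41.665910163672784
press from pivot [0.54536322 0.10888684] from ball [0.54595515 0.10822168]
tool shift 50.21001038606637 -11.621160783972204
```

carry_out(moves="2 -4 10 0 0 -1 0;5 -9 30 0 0 -2 0;5 -9 55 0 0 -3 0;5 -9 80 0 0 -3 0;5 -9 100 0 0 -3 0;5 -9 112 0 0 -3 0;5 -9 115 0 0 -3 0;5 -9 115 0 0 -3 0;5 -9 115 0 0 -3 0")

```text
time: 3.1
ee_pos: [0.5089, 0.0844, 0.1344]
tcp_rot: [180.0, -0.1, 34.2]
wrist_force: [1.0, -0.0, 0.2]
opening: 0.0003
grasp_force: 0.0
```

```bash
python3 - <<'E'
from h import *
from workcell import bot
o=bot.get_obs();c=bot.camera("wrist");print(o["time"],o["ee_pos"],o["tcp_rot"],o["wrist_force"])
cv2.imwrite("pics/w2.png",c["img"][...,::-1])
print(atz(c,(320,200),.13,o))
E
```

```text
3.1 [0.50887478 0.08443731 0.13435371] [ 1.79962454e+02 -8.07516240e-02  3.41532595e+01] [ 1.01388089 -0.03578474  0.24979855]
[0.54284163 0.10720004 0.13      ]
```

View pics/w2.png

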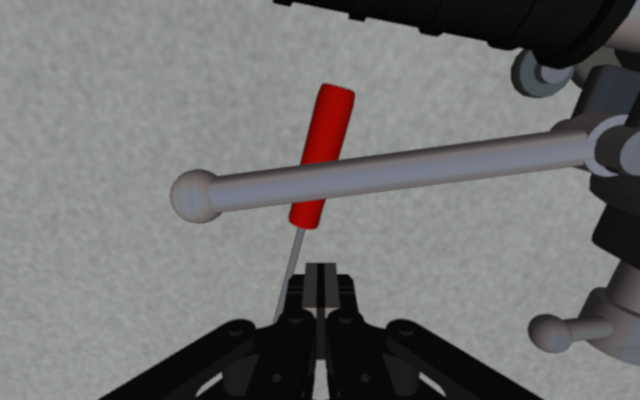

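The fingers sit at lever height, facing the blade middle with a clear gap. I'll press along tool x.

carry_out(moves="5 0 0 0 0 0 0;12 0 0 0 0 0 0;18 0 0 0 0 0 0;23 0 0 0 0 0 0;27 0 0 0 0 0 0;30 0 0 0 0 0 0;33 0 0 0 0 0 0;36 0 0 0 0 0 0;39 0 0 0 0 0 0;42 0 0 0 0 0 0;45 0 0 0 0 0 0;47 0 0 0 0 0 0;49 0 0 0 0 0 0;51 0 0 0 0 0 0;52 0 0 0 0 0 0;52 0 0 0 0 0 0;52 0 0 0 0 0 0")

```text
time: 4.85
ee_pos: [0.5502, 0.1136, 0.133]
tcp_rot: [-179.9, 0.2, 34.2]
wrist_force: [-9.1, -1.2, 1.9]
opening: -0.0003
grasp_force: 3.9
```

carry_out(moves="1 0 0 0 0 0 0;2 0 0 0 0 0 0;3 0 0 0 0 0 0;4 0 0 0 0 0 0;5 0 0 0 0 0 0;5 0 0 0 0 0 0;5 0 0 0 0 0 0")

```text
time: 5.55
ee_pos: [0.5541, 0.1163, 0.133]
tcp_rot: [-179.9, 0.2, 34.2]
wrist_force: [-9.4, -1.0, 2.6]
opening: 0.0001
grasp_force: 4.5
```

carry_out(moves="1 0 0 0 0 0 0;2 0 0 0 0 0 0;3 0 0 0 0 0 0;3 0 0 0 0 0 0;3 0 0 0 0 0 0")

```text
time: 6.05
ee_pos: [0.5566, 0.1178, 0.133]
tcp_rot: [-179.9, 0.2, 34.2]
wrist_force: [-9.8, -1.7, 2.6]
opening: 0.0003
grasp_force: 4.8
```

carry_out(moves="0.5 0 0 0 0 0 0;1 0 0 0 0 0 0;1.5 0 0 0 0 0 0;2 0 0 0 0 0 0;2 0 0 0 0 0 0;2 0 0 0 0 0 0")

```text
time: 6.65
ee_pos: [0.5575, 0.1184, 0.1329]
tcp_rot: [-179.9, 0.3, 34.1]
wrist_force: [-14.1, -5.5, 4.2]
opening: -0.0
grasp_force: 7.2
```

carry_out(moves="0.5 0 0 0 0 0 0;1 0 0 0 0 0 0;1 0 0 0 0 0 0;1 0 0 0 0 0 0")

```text
time: 7.05
ee_pos: [0.5577, 0.1186, 0.1329]
tcp_rot: [-179.9, 0.4, 34.1]
wrist_force: [-16.7, -6.5, 6.0]
opening: -0.0002
grasp_force: 9.5
```

```bash
python3 - <<'E'
from h import *
from workcell import bot
o=bot.get_obs();c=bot.camera("wrist");print(o["time"],o["ee_pos"],o["tcp_rot"],o["wrist_force"])
cv2.imwrite("pics/w3.png",c["img"][...,::-1])
E
```

```text
7.05 [0.55771628 0.11855127 0.13289677] [-179.92374491    0.37659825   34.11494905] [-16.66703743  -6.50832448   6.04565123]
```

View pics/w3.png

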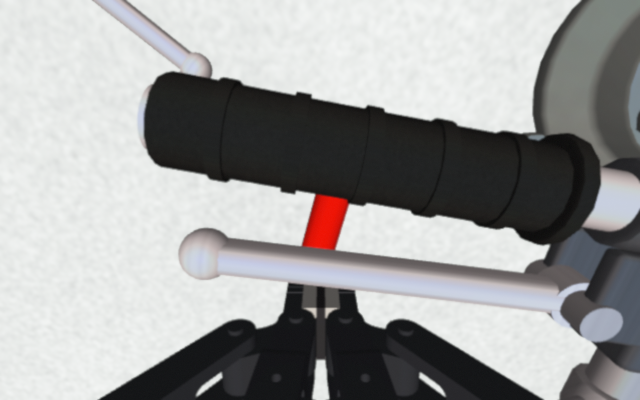

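The lever lies about parallel to the bar, with a clear gap to the grip. Motion has stopped while the force climbs to about 18 N, so it's on the stop. Holding it there.

carry_out(moves="0.5 0 0 0 0 0 0;0.5 0 0 0 0 0 0;0.5 0 0 0 0 0 0;0.5 0 0 0 0 0 0;0.5 0 0 0 0 0 0;0.5 0 0 0 0 0 0;0.5 0 0 0 0 0 0;0.5 0 0 0 0 0 0;0.5 0 0 0 0 0 0;0.5 0 0 0 0 0 0;0.5 0 0 0 0 0 0;0.5 0 0 0 0 0 0;0.5 0 0 0 0 0 0;0.5 0 0 0 0 0 0;0.5 0 0 0 0 0 0;0.5 0 0 0 0 0 0;0.5 0 0 0 0 0 0;0.5 0 0 0 0 0 0;0.5 0 0 0 0 0 0;0.5 0 0 0 0 0 0")

```text
time: 9.1
ee_pos: [0.5578, 0.1186, 0.1329]
tcp_rot: [-179.9, 0.4, 34.1]
wrist_force: [-19.6, -8.1, 8.3]
opening: -0.0001
grasp_force: 10.6
```

carry_out(moves="0 0 0 0 0 0 0;0 0 0 0 0 0 0;0 0 0 0 0 0 0;0 0 0 0 0 0 0;0 0 0 0 0 0 0")

```text
time: 9.6
ee_pos: [0.5578, 0.1186, 0.1329]
tcp_rot: [-179.9, 0.4, 34.1]
wrist_force: [-19.6, -8.8, 7.6]
opening: 0.0002
grasp_force: 10.6
```

Held for over 2.5 s with no movement. Next I'll retreat smoothly along the same line, then rise clear.

carry_out(moves="-2 0 0 0 0 0 0;-5 0 0 0 0 0 0;-8 0 0 0 0 0 0;-12 0 0 0 0 0 0;-16 0 0 0 0 0 0;-20 0 0 0 0 0 0;-24 0 0 0 0 0 0;-28 0 0 0 0 0 0;-32 0 0 0 0 0 0;-37 0 0 0 0 0 0;-45 0 0 0 0 0 0;-55 0 0 0 0 0 0;-65 0 0 0 0 0 0;-75 0 0 0 0 0 0;-80 0 -10 0 0 0 0;-80 0 -35 0 0 0 0;-80 0 -65 0 0 0 0;-80 0 -90 0 0 0 0;-80 0 -100 0 0 0 0;-80 0 -100 0 0 0 0")

```text
time: 11.6
ee_pos: [0.4953, 0.0752, 0.2348]
tcp_rot: [179.9, -0.1, 34.2]
wrist_force: [0.1, -0.2, -0.8]
opening: 0.0002
grasp_force: 0.0
```

```bash
python3 - <<'E'
from h import *
from workcell import bot
o=bot.get_obs();c=bot.camera("wrist");print(o["time"],o["ee_pos"],o["wrist_force"])
print(proj(c,[[.5205,.1458,.135],[.6163,.0382,.148]],o))
cv2.imwrite("pics/w4.png",c["img"][...,::-1])
E
```

```text
11.6 [0.49527195 0.07518996 0.23480131] [ 0.1186859  -0.20917341 -0.75061784]
[[248.4610554  124.2256704 ]
 [493.02503536  91.89541733]]
```

View pics/w4.png

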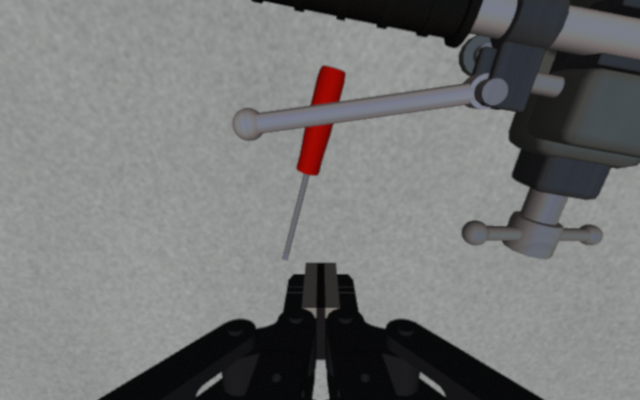

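The ball is at (247,124), against a predicted rest position of (248,124), so the lever is fully back out. The driver hasn't moved and the arm is clear.

```bash
python3 -c "
from workcell import bot
print(bot.job_done())"
```

```text
the job is handed in; nothing more can be done
None
```

I pressed the lever firmly onto its stop (about 23 N), held it for about 2.5 s, and let it spring fully back out; the arm is clear and touching nothing, and the job is handed in.

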